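# Flip the caddy cover to the other bay

### The arm

A 7-joint arm with a two-finger parallel gripper is mounted at the origin on the work surface. World frame = base frame: x ahead of the robot, y to its left, z up, the work surface at z = 0. Lengths are in m, angles in rad, forces in N, time in s.
With the tool pointing down it reaches from about 0.4 to 0.85 m from the base axis. Payload 4.5 kg.
Tool frame: the origin (TCP) lies between the finger pads; the fingertips stand 11 mm ahead of it and the grasp point (between the pads) lies 8 mm behind it (r.tip_reach is the distance from the TCP to the fingertips, in m); x points along the fingers, y is the direction in which the jaws open and shut, and the axes are right-handed (so a half turn about x gives the same grasp; the last joint's range is limited). The gripper opens to 88 mm and grips with 3 to 60 N. Pads are 18 mm wide; open, the fingers measure 123 mm over their backs; the gripper's body (75 mm by 187 mm) begins 45 mm behind the grasp point.
Start: joints at [1.378, 0.689, -0.195, 1.565, 0.157, 0.902, -0.215], TCP at [0.141, -0.609, 0.25] pointing down, gripper open.
Joint ranges: [-3.01, 3.01], [-0.46, 2.08], [-1.47, 1.51], [0.13, 2.56], [-1, 4.14], [0.04, 2.09], [-2.66, 2.66]. Speed limits (rad/s): [2.57, 2.57, 3.14, 3.14, 3.14, 3.14, 3.14].

### API

Orientations are given as a unit quaternion [x, y, z, w].
In Python, from plant import r gives the robot as it stands.
- The arm moves only by the tool drive_tool, never from a script. Its argument "deltas" is a list of rows, each a list of 3 entries, a list of its own where there are three numbers: the turn, a rotation vector about the tool's x, y, z in degrees, then the shift along the tool's x, y, z in cm, then the finger opening in cm, from 0 to 8.81. A call has 1 to 12 rows; each row shifts and turns the commanded pose from where the row before left it, along the tool's axes as they then stand; what a row does not reach is not made up. A row lasts 1/12 s, in which the tool goes at most 41.7 mm and 7.16 degrees, less where a joint would pass 70% of its speed; a pose out of reach is approached as far as the arm can. A call is refused whole if a number of a shift passes 4.17 or a number of a turn 7.16, either way. A call with a gripper value outside its range is refused whole. The fingers move at their own pace and stop on an object; "force" is the grip in N (left out, the last holds). Time passes only in rows, so rows that do not move let the fingers close. It gives the time, the measured TCP pose, the force and the opening at its end, in the units of the state.
- r.get_state(): the state, without advancing time (a new reading comes with each control period).
- r.snapshot(name): name is "side" or "top" or "wrist"; returns a dict with "color" (420x560x3 uint8, red, green, blue), "fov_y" (degrees; the focal length in pixels is half the picture's height over the tangent of half this angle, whatever the lens; pixels are square), "cx", "cy" (the principal point, pixels), "extrinsics" (4x4, takes a point from world to camera coordinates); the wrist camera has in their place "tool_from_camera" (4x4, takes a point from camera to tool coordinates, whose origin is the TCP and whose axes are the tool frame's). Camera axes: x right, y up, looking along -z (the intrinsics and any distortion apply to the point x, -y, -z); pixel columns grow to the right and rows downward; lengths in m; the calibration is good to about 2 mm. A picture is of the moment at which its call begins: read the wrist's pose just before it. There is no depth.
- r.finish_job(): hands the job in, once; it reports no verdict.
The state is a dict: "clock": time; "q": joint angles; "qd": joint speeds; "joint_torque": joint torques, N m; "tool_pos": TCP position; "eef_rot": TCP orientation; "contact_force": force on the tool from outside, world axes, zero at the start; "moment": the same for the moment, N m; "opening": opening from 0.0 (shut) to 1.0 (fully open).
Only numpy, scipy, OpenCV 4.12 (cv2) and the standard library are available. Lean on these libraries where they do the work, as an engineer would, in place of code of your own. Each camera call takes 0.05 s, during which the arm holds its last target. There are 200 camera calls.

### The job

At the drink station, the cover plate of the two-bay cup-lid caddy stands ajar over the left bay (left and right as the robot faces it). Push it with your fingertips, gently and without slamming it, up over its middle spine and down until it lies flat over the right bay, so that the left bay is open for service. Do not pick anything up: the caddy stays where it stands, and the tumbler, bottle and ramekin beside it are left alone.

Things in the scene. Friction and masses are not known exactly. Their poses are not given: they have to be found in the camera images.
- caddy: Loose, open-topped cream box with two bays side by side; origin under its centre, on the counter. 170 mm along the spine (its x, pointing roughly away from the robot), 252 mm across (its y, pointing to the left bay), wall tops 70 mm above the counter. 1.3 to 2 kg: it slides if shoved hard.
- spine (a point): Middle of the cover's hinge line on the caddy, 75 mm above the counter. Its axes are the caddy's (x along the spine, y to the left bay, z up) and do not turn with the cover. Steel hinge cheeks, 6 mm wide, stand on the spine 81.5 mm either side of this point, up to 82 mm above the counter.
- cover (a joint): Angle of the cover about the spine, rad: 0 = flat over the left bay, 1.571 = upright, 3.142 = flat over the right bay, at its stop. Starts between 0.35 and 0.85. The hinge is stiff: the 130 g cover stays at whatever angle it is left; turning it takes up to about 0.22 N m (2 N at its free edge).
- cover_edge (a point): Middle of the cover's free edge, a rolled rim 8 mm thick, parallel to the spine and 118 mm from it. The cover is a plain aluminium plate, 150 mm along the spine and 3 mm thick, its mid-plane through the hinge line. The point's y points from the spine to the edge, its x along the spine.
- tumbler_mid (a point): Bystander: clear tumbler, 72 mm across, 95 mm tall; point half-way up its axis.
- syrup_mid (a point): Bystander: amber bottle, 54 mm across, 115 mm tall; point half-way up its axis.
- ramekin_mid (a point): Bystander: white ramekin, 80 mm across, 40 mm tall; point half-way up its axis.
Mind the look-alikes: they are no part of the job. Of the things like the part that bears ramekin_mid, leave any that is pink; of the rest the larger one is meant.

How it is judged:
On the way:
1. the cover is pushed up past upright (value of joint cover above 1.75 rad), for 0.05 s.
At the end, for the whole second after the job is handed in: the cover lies flat over the right bay (joint within 0.08 rad of its stop) and at rest; the caddy stands level, within 20 mm of where it started; the tumbler, bottle and ramekin stand within 30 mm of where they started (value of joint cover above 3.06 rad and velocity of joint cover below 0.05 rad/s and distance of spine from where it was at the start of the episode below 0.02 m and angle between spine's own z axis and vertical below 0.05 rad and not (distance of any of tumbler_mid, syrup_mid, ramekin_mid from where it was at the start of the episode above 0.03 m or angle between any of tumbler_mid, syrup_mid, ramekin_mid's own z axis and vertical above 0.35 rad)); the robot touches nothing.
It fails at once if the caddy is lifted, tipped or shoved (15 mm up, 0.15 rad or 20 mm) (height (world z) of spine above 0.09 m or angle between spine's own z axis and vertical above 0.15 rad or distance of spine from where it was at the start of the episode above 0.02 m).
It fails at once if a bystander is moved over 30 mm or knocked over (distance of any of tumbler_mid, syrup_mid, ramekin_mid from where it was at the start of the episode above 0.03 m or angle between any of tumbler_mid, syrup_mid, ramekin_mid's own z axis and vertical above 0.35 rad).
It fails at once if the cover is slammed (over 4 rad/s while coming down on the right) (value of joint cover above 2.4 rad and velocity of joint cover above 4 rad/s).
It fails at once if the cover is squeezed or pressed with more than 40 N (contact force between the fingers and cover above 40 N).
It also fails if it takes over 48 s, if anything falls off the work surface, if the arm or the gripper's body presses on something with over 40 N, if the wrist force passes 120 N, or if a joint passes its speed limit or range.

## Working session

There is one attempt and no reset: what is moved stays moved. The work goes in short steps, Python scripts to look and compute and a tool call to move; the robot and the scene stay as the last step left them, time stands still between calls to the robot, and variables do not carry over. Pictures are saved under pics/ and viewed, about 8 in all and at most 12, crops included, and the job is handed in when it is done.

Besides the shell and the picture viewer there is one more tool, called after "Emit:" in YAML: its name, and indented under it one key for each argument. drive_tool: Moves the arm, as the interface text tells. Its arguments: {"type":"object","properties":{"deltas":{"type":"array","items":{"type":"array"}},"force":{"type":"number"}},"required":["deltas"]}

```bash
mkdir -p pics; ls
cat > h.py <<'E'
import numpy as np, cv2
from plant import r
def snap(n,f):
    s=r.snapshot(n); cv2.imwrite('pics/'+f,s['color'][:,:,::-1]); return s
E
python3 - <<'E'
from h import *
st=r.get_state(); print({k:np.round(v,3) for k,v in st.items()})
import pickle
S={}
for n in ['side','top']:
    s=snap(n,n+'1.png'); S[n]=s; print(n,[(k,np.round(v,3).tolist()) for k,v in s.items() if k!='color'])
pickle.dump(S,open('S.pkl','wb'))
E
```

```text
pics
{'clock': np.float64(0.0), 'q': array([ 1.378,  0.69 , -0.195,  1.566,  0.157,  0.903, -0.215]), 'qd': array([ 0.   , -0.001,  0.   , -0.   ,  0.001,  0.   ,  0.001]), 'joint_torque': array([ 0.0000e+00, -5.2756e+01, -1.2670e+00, -1.5343e+01, -5.3000e-02,
        7.0000e-03,  0.0000e+00]), 'tool_pos': array([ 0.14 , -0.608,  0.249]), 'eef_rot': array([-0.702, -0.081,  0.703, -0.079]), 'contact_force': array([-0.647,  0.416,  0.094]), 'moment': array([0.027, 0.017, 0.015]), 'opening': np.float64(1.0)}
side [('fov_y', 46.414), ('cx', 282.474), ('cy', 214.835), ('extrinsics', [[0.946, -0.323, -0.018, -0.61], [0.25, 0.694, 0.675, -0.207], [-0.205, -0.643, 0.738, -0.956], [0.0, 0.0, 0.0, 1.0]])]
top [('fov_y', 52.165), ('cx', 275.047), ('cy', 210.79), ('extrinsics', [[0.172, -0.985, 0.007, -0.105], [0.963, 0.169, 0.211, -0.654], [-0.209, -0.03, 0.977, -0.958], [0.0, 0.0, 0.0, 1.0]])]
```

View pics/top1.png

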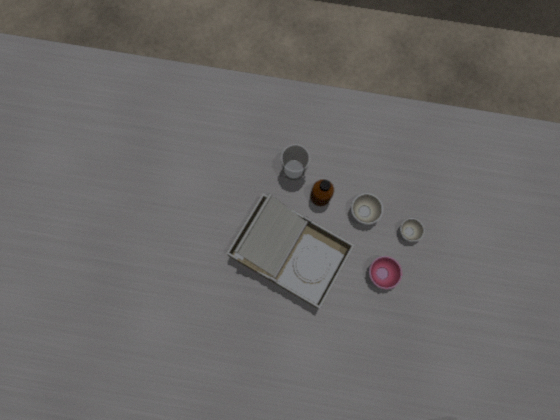

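View pics/side1.png

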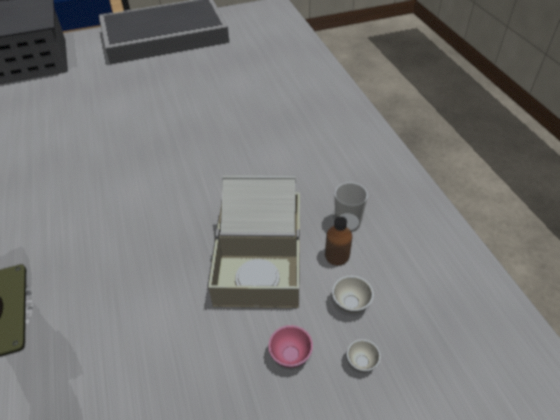

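The top view shows the caddy at about (290,250), with the cover over its upper-left (left) bay. The tumbler is at (295,162) and the bottle at (322,192). Ramekin look-alikes are white large (367,210), white small (411,231) and pink (385,273). I choose the large white one; the side view agrees at (352,296). Next is a close crop.

Run:
```python
from h import *
t=cv2.imread('pics/top1.png')[180:320,220:400]; s=cv2.imread('pics/side1.png')[165:315,200:380]
a=cv2.resize(t,(800,622),interpolation=cv2.INTER_CUBIC)[:,:620]
g=lambda i:cv2.convertScaleAbs(i,alpha=1.5)
cv2.imwrite('pics/c1.png',g(cv2.resize(t,None,fx=4.2,fy=4.2,interpolation=cv2.INTER_CUBIC)))
cv2.imwrite('pics/c2.png',g(cv2.resize(s,None,fx=4,fy=4,interpolation=cv2.INTER_CUBIC)))
```

```text
(no output)
```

View pics/c1.png

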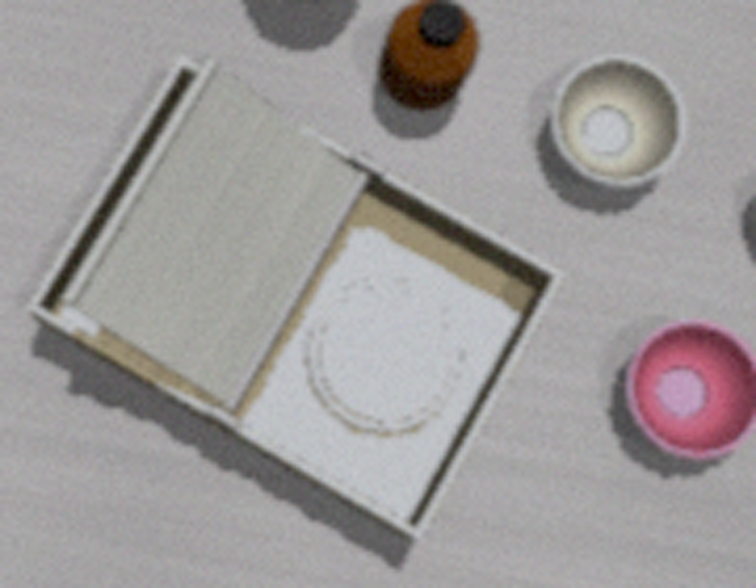

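View pics/c2.png

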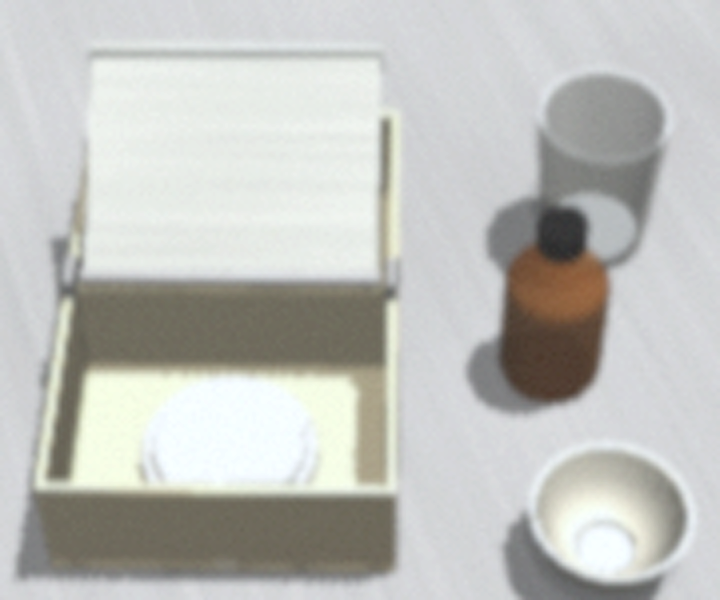

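The crops show the caddy corners in c1 at (40,312), (185,65), (558,275), (415,530). The cover rim runs (72,305)-(208,65) in c1 and (90,50)-(382,50) in c2. The large white ramekin is confirmed, and the tumbler and bottle lie beyond the caddy's far wall.

```bash
cat >> h.py <<'E'
def ray(s,p):
    f=210/np.tan(np.radians(s['fov_y']/2)); E=s['extrinsics']; R=E[:3,:3]; c=-R.T@E[:3,3]
    d=R.T@np.array([(p[0]-s['cx'])/f,-(p[1]-s['cy'])/f,-1]); return c,d
def onz(s,p,z):
    c,d=ray(s,p); return c+d*(z-c[2])/d[2]
def two(sa,pa,sb,pb):
    c1,d1=ray(sa,pa);c2,d2=ray(sb,pb); k=np.linalg.lstsq(np.c_[d1,-d2],c2-c1,rcond=None)[0]
    a,b=c1+k[0]*d1,c2+k[1]*d2; return (a+b)/2,np.linalg.norm(a-b)
E
python3 - <<'E'
from h import *; import pickle
S=pickle.load(open('S.pkl','rb')); T,D=S['top'],S['side']
ct=lambda x,y:(220+(x+.5)/4.2-.5,180+(y+.5)/4.2-.5); cs=lambda x,y:(200+(x+.5)/4-.5,165+(y+.5)/4-.5)
np.set_printoptions(precision=4,suppress=True)
C=np.array([onz(T,ct(*p),.07) for p in [(40,312),(185,65),(558,275),(415,530)]])
print(C,C.mean(0),[np.linalg.norm(C[i]-C[i-1]) for i in range(4)])
x=(C[1]-C[0])+(C[2]-C[3]); x/=np.linalg.norm(x); y=np.array([-x[1],x[0],0]); print('yaw',np.degrees(np.arctan2(x[1],x[0])))
Cs=np.array([onz(D,cs(*p),.07) for p in [(395,490),(40,488)]]); print('side',Cs)
print('hinge',onz(T,ct(235,418),.075),onz(T,ct(368,180),.075))
ctr=C.mean(0); ctr[2]=.075
for a,b in [((72,305),(90,50)),((208,65),(382,50))]:
    P,e=two(T,ct(*a),D,cs(*b)); q=P-ctr; print('edge',P,e,'local',q@x,q@y,q[2],'ang',np.arctan2(q[2],q@y),np.hypot(q[2],q@y))
for n,p,z in [('tumbler',(295,154),.095),('bottle',(325,184),.115),('ram',(367,208),.04)]:
    P=onz(T,p,z); q=P-ctr; print(n,P,q@x,q@y)
E
```

```text
[[ 0.542   0.098   0.07  ]
 [ 0.696   0.0435  0.07  ]
 [ 0.6125 -0.1844  0.07  ]
 [ 0.4604 -0.1263  0.07  ]] [ 0.5777 -0.0423  0.07  ] [np.float64(0.23869636254199475), np.float64(0.1633672386196389), np.float64(0.2427283481131183), np.float64(0.16286766308201117)]
yaw -20.214076741780914
side [[ 0.614  -0.1849  0.07  ]
 [ 0.458  -0.1284  0.07  ]]
hinge [ 0.5028 -0.0193  0.075 ] [ 0.6467 -0.0705  0.075 ]
edge [0.5412 0.0736 0.1453] 0.0001943756007189901 local -0.07428091448026869 0.09612229654656783 0.07031576906305732 ang 0.6315712448120177 0.11909577352834791
edge [0.6822 0.0267 0.1408] 0.0031338094138198564 local 0.07421991338109654 0.1008495114734586 0.06584407550835238 ang 0.5784072177134256 0.12044113186110826
tumbler [ 0.8033 -0.0143  0.095 ] 0.20200576489554634 0.1041815676842569
bottle [ 0.7357 -0.095   0.115 ] 0.1664761544204458 0.005121055703244453
ram [ 0.7153 -0.2124  0.04  ] 0.18786705399952303 -0.11211926603987939
```

```bash
cat >> h.py <<'E'
from scipy.spatial.transform import Rotation as Ro
np.set_printoptions(precision=4,suppress=True)
yaw=np.radians(-20.2); X=np.array([np.cos(yaw),np.sin(yaw),0]); Y=np.array([-np.sin(yaw),np.cos(yaw),0]); Z=np.array([0,0,1.])
O=np.array([.5777,-.0423,.075])
def tgt(x,y,z,tilt,sgn=1):  # local coords of TCP (z above counter), tilt deg: pointing toward -Y
    t=np.radians(tilt); xt=-Z*np.cos(t)-Y*np.sin(t); yt=sgn*X
    return O+x*X+y*Y+(z-.075)*Z, Ro.from_matrix(np.c_[xt,yt,np.cross(xt,yt)])
def go(x,y,z,tilt,sgn=1):
    st=r.get_state(); p,R=tgt(x,y,z,tilt,sgn); R0=Ro.from_quat(st['eef_rot'])
    q=st['tool_pos']-O; 
    print('clk',st['clock'],'loc',q@X,q@Y,q[2]+.075,'F',st['contact_force'],'q',st['q'])
    print('turn deg',np.degrees((R0.inv()*R).as_rotvec()),'shift cm now-frame',100*R0.inv().apply(p-st['tool_pos']),'target-frame',100*R.inv().apply(p-st['tool_pos']))
E
python3 - <<'E'
from h import *
print(Ro.from_quat(r.get_state()['eef_rot']).as_matrix())
for s in (1,-1): go(-.01,.17,.22,0,s)
E
```

```text
[[-0.0005  0.225  -0.9744]
 [ 0.0015 -0.9744 -0.225 ]
 [-1.     -0.0016  0.0001]]
clk 0.1 loc -0.21493816220539574 -0.6823725547556019 0.24901388461511043 F [-0.269   0.2146 -0.3367] q [ 1.3778  0.6899 -0.1945  1.5662  0.1573  0.9025 -0.2151]
turn deg [-56.7996  -0.0383   0.0886] shift cm now-frame [  2.9892 -60.0966 -63.8221] target-frame [  2.9014  20.4938 -85.2373]
clk 0.1 loc -0.21493816220539574 -0.6823725547556019 0.24901388461511043 F [-0.269   0.2146 -0.3367] q [ 1.3778  0.6899 -0.1945  1.5662  0.1573  0.9025 -0.2151]
turn deg [123.2004   0.1039   0.045 ] shift cm now-frame [  2.9892 -60.0966 -63.8221] target-frame [  2.9014 -20.4938  85.2373]
```

Emit:
drive_tool:
  deltas:
    - [[-7.1, 0, 0], [0, 0, 0], 0]
    - [[-7.1, 0, 0], [0, 0, 0], 0]
    - [[-7.1, 0, 0], [0, 0, 0], 0]
    - [[-7.1, 0, 0], [0, 0, 0], 0]
    - [[-7.1, 0, 0], [0, 0, 0], 0]
    - [[-7.1, 0, 0], [0, 0, 0], 0]
    - [[-7.1, 0, 0], [0, 0, 0], 0]
    - [[-7.1, 0, 0], [0, 0, 0], 0]
    - [[0, 0, 0], [0, 0.9, -3.0], 0]
    - [[0, 0, 0], [0, 0.9, -3.5], 0]
    - [[0, 0, 0], [0, 0.9, -3.5], 0]
    - [[0, 0, 0], [0, 0.9, -3.5], 0]
  force: 20

```text
clock: 1.1
tool_pos: [0.2213, -0.4933, 0.2493]
eef_rot: [0.58, 0.404, -0.58, 0.404]
contact_force: [0.9, -0.5, -0.0]
opening: 0.116
```

Emit:
drive_tool:
  deltas:
    - [[0, 0, 0], [0, 0.9, -3.7], 0]
    - [[0, 0, 0], [0, 0.9, -3.7], 0]
    - [[0, 0, 0], [0, 0.9, -3.7], 0]
    - [[0, 0, 0], [0, 0.9, -3.7], 0]
    - [[0, 0, 0], [0, 0.9, -3.7], 0]
    - [[0, 0, 0], [0, 0.9, -3.7], 0]
    - [[0, 0, 0], [0, 0.9, -3.7], 0]
    - [[0, 0, 0], [0, 0.9, -3.7], 0]
    - [[0, 0, 0], [0, 0.9, -3.7], 0]
    - [[0, 0, 0], [0, 0.9, -3.7], 0]
    - [[0, 0, 0], [0, 0.9, -3.7], 0]
    - [[0, 0, 0], [0, 0.9, -3.7], 0]

```text
clock: 2.1
tool_pos: [0.4762, -0.1137, 0.2495]
eef_rot: [-0.58, -0.405, 0.58, -0.404]
contact_force: [0.6, -0.1, 0.2]
opening: 0.009
```

Run:
```python
from h import *
go(-.01,.18,.22,0)
```

```text
clk 2.1 loc -0.07062695824267944 -0.10208752425738458 0.24953664518922913 F [ 0.5631 -0.0983  0.1997] q [ 0.4191  0.5385 -0.4313  1.9566  0.333   0.7163 -0.5651]
turn deg [-0.0059  0.0244  0.0302] shift cm now-frame [  2.9385   6.0613 -28.2106] target-frame [  2.9537   6.0627 -28.2088]
```

Emit:
drive_tool:
  deltas:
    - [[0, 0, 0], [0, 0.8, -3.6], 0]
    - [[0, 0, 0], [0, 0.8, -3.6], 0]
    - [[0, 0, 0], [0, 0.8, -3.6], 0]
    - [[0, 0, 0], [0, 0.8, -3.6], 0]
    - [[0, 0, 0], [0, 0.8, -3.6], 0]
    - [[0, 0, 0], [0, 0.8, -3.6], 0]
    - [[0, 0, 0], [0, 0.8, -3.6], 0]
    - [[0, 0, 0], [0, 0.5, -3.0], 0]
    - [[0, -5, 0], [0, 0, 0], 0]
    - [[0, -5, 0], [0, 0, 0], 0]
    - [[0, -5, 0], [0, 0, 0], 0]
    - [[0, -5, 0], [0, 0, 0], 0]

```text
clock: 3.1
tool_pos: [0.6303, 0.1285, 0.2499]
eef_rot: [-0.469, -0.327, 0.673, -0.47]
contact_force: [-0.1, -0.5, -1.1]
opening: 0.003
```

Emit:
drive_tool:
  deltas:
    - [[0, -5, 0], [0, 0, 0], 0]
    - [[0, -5, 0], [0, 0, 0], 0]
    - [[0, -5, 0], [0, 0, 0], 0]
    - [[0, -5, 0], [0, 0, 0], 0]
    - [[0, 0, 0], [0, 0, 0], 0]
    - [[0, 0, 0], [0, 0, 0], 0]

```text
clock: 3.6
tool_pos: [0.6298, 0.1293, 0.2479]
eef_rot: [-0.346, -0.243, 0.743, -0.519]
contact_force: [0.1, -0.6, -0.0]
opening: 0.007
```

Run:
```python
from h import *
go(-.01,.16,.15,40)
s=snap('wrist','w1.png'); snap('side','s2.png'); snap('top','t2.png')
a=cv2.imread('pics/s2.png')[100:340,140:420]; cv2.imwrite('pics/s2c.png',cv2.convertScaleAbs(cv2.resize(a,None,fx=2.5,fy=2.5),alpha=1.5))
```

```text
clk 3.6 loc -0.01034312669018713 0.17902272801173424 0.2478851152796135 F [ 0.0626 -0.6334 -0.0065] q [-0.4335  0.9823 -0.1353  1.1036  0.5271  1.6473 -1.0118]
turn deg [ 0.1537 -0.0054  0.026 ] shift cm now-frame [ 8.7216  0.0512 -4.8338] target-frame [ 8.7212  0.0343 -4.8347]
```

View pics/s2c.png

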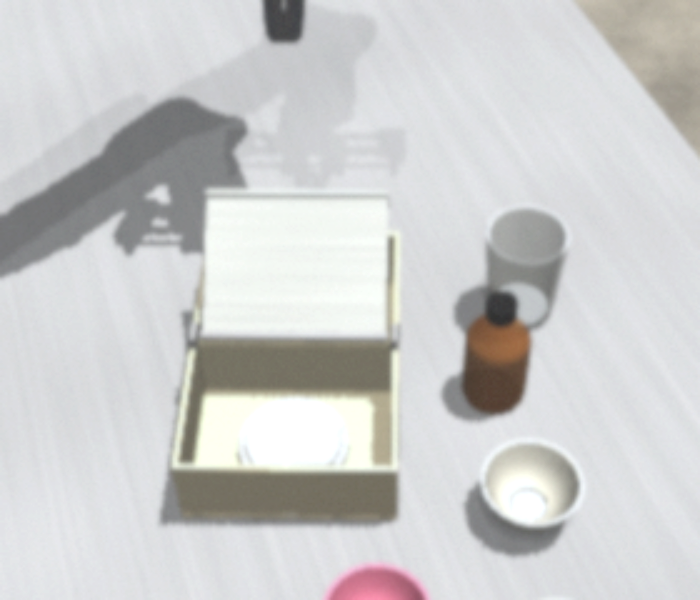

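The side view shows the closed fingertips at (283,40), hanging above and left of the cover. The caddy and bystanders are undisturbed. Next I slide the fingers in under the rim.

Emit:
drive_tool:
  deltas:
    - [[0, 0, 0], [0, 0, -1.6], 0]
    - [[0, 0, 0], [0, 0, -1.7], 0]
    - [[0, 0, 0], [2.0, 0, 0], 0]
    - [[0, 0, 0], [2.0, 0, 0], 0]
    - [[0, 0, 0], [2.0, 0, 0], 0]
    - [[0, 0, 0], [2.0, 0, 0], 0]
    - [[0, 0, 0], [1.7, 0, 0], 0]
    - [[0, 0, 0], [1.5, 0, 0], 0]
    - [[0, 0, 0], [1.5, 0, 0], 0]
    - [[0, 0, 0], [1.0, 0, 0], 0]
    - [[0, 0, 0], [1.0, 0, 0], 0]
    - [[0, 0, 0], [0, 0, 0], 0]

```text
clock: 4.75
tool_pos: [0.6057, 0.0609, 0.1156]
eef_rot: [-0.346, -0.241, 0.744, -0.518]
contact_force: [-0.5, 0.1, 0.2]
opening: 0.001
```

```bash
cat >> h.py <<'E'
def way(th):
    u=np.array([np.cos(th),np.sin(th)]); w=np.array([np.sin(th),-np.cos(th)])
    tau=np.radians(max(0,40*(1-(th-.6)/.97))) if th>.6 else np.radians(40)
    d=np.array([-np.sin(tau),-np.cos(tau)]); n=np.array([-np.cos(tau),np.sin(tau)]); H=np.array([0,.075])
    A=H+.118*u-.013*n+.014*d; B=H+.09*u+.0015*w-.009*n-.011*d
    k=np.clip((th-1.5)/.4,0,1); return (1-k)*A+k*B,tau,d,n
E
python3 - <<'E'
from h import *
go(-.01,.11,.114,40)
ths=np.r_[.6:1.6:.1,1.6:3.15:.1]
for a,b in zip(ths[:-1],ths[1:]):
    P,ta,d,n=way(a);Q,tb,_,_=way(b); v=(Q-P)*100; print('%.2f->%.2f turn %.1f  x %.2f z %.2f   tcp %s tau %.0f'%(a,b,np.degrees(ta-tb),v@d,v@n,Q,np.degrees(tb)))
E
```

```text
clk 4.75 loc -0.009335440553904204 0.10651328118273178 0.11560417692530038 F [-0.4983  0.0943  0.2112] q [-0.3612  1.0707 -0.124   1.3539  0.589   1.3323 -1.1305]
turn deg [-0.0827  0.1027  0.1172] shift cm now-frame [-0.1018 -0.0672 -0.3699] target-frame [-0.1012 -0.0665 -0.3702]
0.60->0.70 turn 4.1  x -0.36 z 1.05   tcp [0.0926 0.1321] tau 36
0.70->0.80 turn 4.1  x -0.33 z 1.06   tcp [0.0859 0.1409] tau 32
0.80->0.90 turn 4.1  x -0.29 z 1.07   tcp [0.0784 0.149 ] tau 28
0.90->1.00 turn 4.1  x -0.26 z 1.07   tcp [0.0701 0.1563] tau 24
1.00->1.10 turn 4.1  x -0.23 z 1.07   tcp [0.0611 0.1626] tau 19
1.10->1.20 turn 4.1  x -0.19 z 1.08   tcp [0.0516 0.1681] tau 15
1.20->1.30 turn 4.1  x -0.16 z 1.08   tcp [0.0416 0.1725] tau 11
1.30->1.40 turn 4.1  x -0.13 z 1.08   tcp [0.0313 0.1758] tau 7
1.40->1.50 turn 4.1  x -0.10 z 1.08   tcp [0.0206 0.1781] tau 3
1.50->1.60 turn 2.9  x 0.04 z 1.15   tcp [0.0091 0.1782] tau 0
1.60->1.70 turn 0.0  x 0.15 z 1.08   tcp [-0.0017  0.1767] tau 0
1.70->1.80 turn 0.0  x 0.23 z 0.93   tcp [-0.0109  0.1745] tau 0
1.80->1.90 turn 0.0  x 0.28 z 0.77   tcp [-0.0187  0.1717] tau 0
1.90->2.00 turn 0.0  x 0.32 z 0.84   tcp [-0.0271  0.1685] tau 0
2.00->2.10 turn 0.0  x 0.40 z 0.81   tcp [-0.0351  0.1644] tau 0
2.10->2.20 turn 0.0  x 0.48 z 0.76   tcp [-0.0428  0.1596] tau 0
2.20->2.30 turn 0.0  x 0.55 z 0.71   tcp [-0.0498  0.1541] tau 0
2.30->2.40 turn 0.0  x 0.62 z 0.65   tcp [-0.0564  0.1479] tau 0
2.40->2.50 turn 0.0  x 0.68 z 0.59   tcp [-0.0622  0.1411] tau 0
2.50->2.60 turn 0.0  x 0.74 z 0.51   tcp [-0.0673  0.1337] tau 0
2.60->2.70 turn 0.0  x 0.79 z 0.44   tcp [-0.0717  0.1258] tau 0
2.70->2.80 turn 0.0  x 0.83 z 0.36   tcp [-0.0753  0.1176] tau 0
2.80->2.90 turn 0.0  x 0.86 z 0.27   tcp [-0.078  0.109] tau 0
2.90->3.00 turn 0.0  x 0.88 z 0.19   tcp [-0.0799  0.1002] tau 0
3.00->3.10 turn 0.0  x 0.89 z 0.10   tcp [-0.0809  0.0912] tau 0
```

Emit:
drive_tool:
  deltas:
    - [[0, 0, 0], [0, 0, 0.5], 0]
    - [[0, 0, 0], [0, 0, 0.5], 0]
    - [[0, 2, 0], [-0.18, 0, 0.53], 0]
    - [[0, 2, 0], [-0.18, 0, 0.53], 0]
    - [[0, 2, 0], [-0.17, 0, 0.53], 0]
    - [[0, 2, 0], [-0.17, 0, 0.53], 0]
    - [[0, 2, 0], [-0.15, 0, 0.53], 0]
    - [[0, 2, 0], [-0.15, 0, 0.53], 0]
    - [[0, 2, 0], [-0.13, 0, 0.53], 0]
    - [[0, 2, 0], [-0.13, 0, 0.53], 0]
    - [[0, 0, 0], [0, 0, 0], 0]

```text
clock: 5.67
tool_pos: [0.5947, 0.0277, 0.1584]
eef_rot: [-0.449, -0.31, 0.687, -0.479]
contact_force: [-0.7, -0.7, 0.2]
opening: 0.006
```

Run:
```python
from h import *
P,t,_,_=way(1.0); go(-.01,P[0],P[1],np.degrees(t))
snap('side','s3.png')
a=cv2.imread('pics/s3.png')[100:340,140:420]; cv2.imwrite('pics/s3c.png',cv2.convertScaleAbs(cv2.resize(a,None,fx=2.5,fy=2.5),alpha=1.5))
```

```text
clk 5.6667 loc -0.008264590739046963 0.07155740790354907 0.15836706552247765 F [-0.6929 -0.7068  0.1979] q [-0.1827  0.8759 -0.2184  1.5631  0.5572  1.0744 -1.062 ]
turn deg [-0.2129  0.3847 -0.1325] shift cm now-frame [ 0.2506 -0.1739  0.0496] target-frame [ 0.2507 -0.1735  0.0506]
```

View pics/s3c.png

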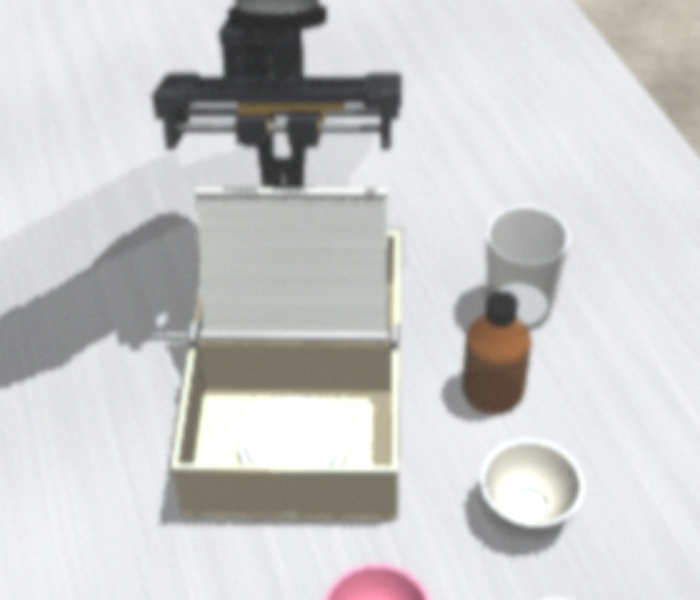

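The cover has risen (its face is darker), the fingers are behind the rim at (283,185), and the caddy is unmoved. I carry on past upright.

Emit:
drive_tool:
  deltas:
    - [[0, 2, 0], [-0.05, 0, 0.55], 0]
    - [[0, 2, 0], [-0.05, 0, 0.55], 0]
    - [[0, 2, 0], [-0.05, 0, 0.55], 0]
    - [[0, 2, 0], [-0.05, 0, 0.55], 0]
    - [[0, 2, 0], [-0.05, 0, 0.55], 0]
    - [[0, 2, 0], [-0.05, 0, 0.55], 0]
    - [[0, 2, 0], [-0.05, 0, 0.55], 0]
    - [[0, 2, 0], [-0.05, 0, 0.55], 0]
    - [[0, 2, 0], [-0.05, 0, 0.55], 0]
    - [[0, 2, 0], [-0.05, 0, 0.55], 0]
    - [[0, 2, 0], [0, 0, 0.55], 0]
    - [[0, 2, 0], [0, 0, 0.55], 0]

```text
clock: 6.72
tool_pos: [0.5731, -0.0283, 0.1758]
eef_rot: [0.58, 0.405, -0.579, 0.405]
contact_force: [-0.5, 1.1, 0.5]
opening: 0.003
```

Run:
```python
from h import *
P,t,_,_=way(1.6); go(-.01,P[0],P[1],np.degrees(t))
P,t,_,_=way(2.0); go(-.01,P[0],P[1],np.degrees(t))
```

```text
clk 6.7167 loc -0.00912247580605757 0.011556011660632429 0.1757669531332726 F [-0.4666  1.1235  0.4592] q [ 0.2189  0.7455 -0.428   1.7884  0.4481  0.7034 -0.8064]
turn deg [ 0.0935 -0.1199 -0.0638] shift cm now-frame [-0.2453 -0.0879  0.2416] target-frame [-0.2447 -0.0878  0.2422]
clk 6.7167 loc -0.00912247580605757 0.011556011660632429 0.1757669531332726 F [-0.4666  1.1235  0.4592] q [ 0.2189  0.7455 -0.428   1.7884  0.4481  0.7034 -0.8064]
turn deg [ 0.0935 -0.1199 -0.0638] shift cm now-frame [ 0.7224 -0.0949  3.8659] target-frame [ 0.7306 -0.0878  3.8645]
```

Emit:
drive_tool:
  deltas:
    - [[0, 0, 0], [-0.1, 0, 0.5], 0]
    - [[0, 0, 0], [0, 0, 0.5], 0]
    - [[0, 0, 0], [0.1, 0, 0.5], 0]
    - [[0, 0, 0], [0.1, 0, 0.5], 0]
    - [[0, 0, 0], [0.1, 0, 0.45], 0]
    - [[0, 0, 0], [0.15, 0, 0.45], 0]
    - [[0, 0, 0], [0.15, 0, 0.45], 0]
    - [[0, 0, 0], [0.2, 0, 0.45], 0]
    - [[0, 0, 0], [0.2, 0, 0.45], 0]
    - [[0, 0, 0], [0.2, 0, 0.45], 0]
    - [[0, 0, 0], [0, 0, 0], 0]

```text
clock: 7.63
tool_pos: [0.5551, -0.0751, 0.1637]
eef_rot: [-0.579, -0.404, 0.581, -0.404]
contact_force: [-0.3, 0.2, 0.1]
opening: 0.007
```

Run:
```python
from h import *
P,t,_,_=way(2.1); go(-.01,P[0],P[1],np.degrees(t))
snap('side','s4.png')
a=cv2.imread('pics/s4.png')[100:340,140:420]; cv2.imwrite('pics/s4c.png',cv2.convertScaleAbs(cv2.resize(a,None,fx=2.5,fy=2.5),alpha=1.5))
```

```text
clk 7.6333 loc -0.009889967662371154 -0.03855924171156975 0.16369782283733708 F [-0.3278  0.2027  0.1318] q [ 0.2985  0.7496 -0.4198  1.8355  0.4728  0.659  -0.7563]
turn deg [-0.088   0.103   0.0784] shift cm now-frame [-0.0754 -0.0116 -0.3416] target-frame [-0.0748 -0.011  -0.3418]
```

View pics/s4c.png

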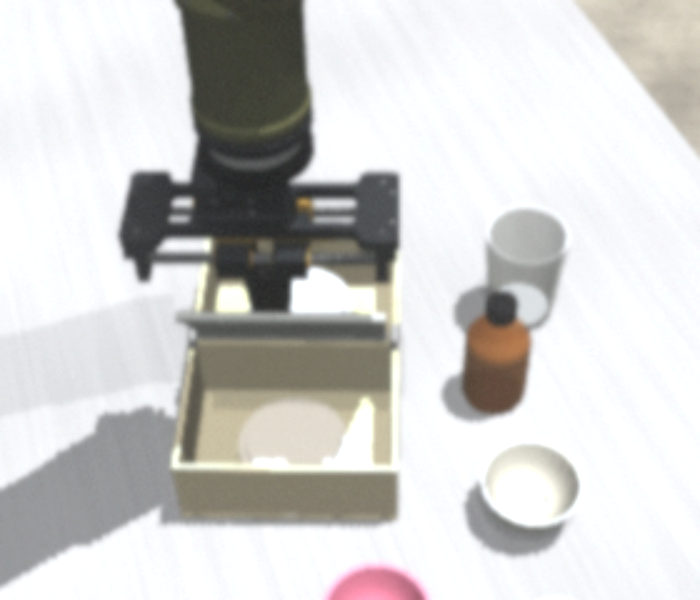

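The cover is past upright, seen almost edge-on at y≈325, with the fingers behind it and the caddy in place. Now I follow the arc down.

Emit:
drive_tool:
  deltas:
    - [[0, 0, 0], [0.2, 0, 0.33], 0]
    - [[0, 0, 0], [0.24, 0, 0.33], 0]
    - [[0, 0, 0], [0.26, 0, 0.33], 0]
    - [[0, 0, 0], [0.28, 0, 0.32], 0]
    - [[0, 0, 0], [0.3, 0, 0.3], 0]
    - [[0, 0, 0], [0.32, 0, 0.3], 0]
    - [[0, 0, 0], [0.34, 0, 0.28], 0]
    - [[0, 0, 0], [0.35, 0, 0.26], 0]
    - [[0, 0, 0], [0.37, 0, 0.24], 0]
    - [[0, 0, 0], [0.38, 0, 0.22], 0]
    - [[0, 0, 0], [0.4, 0, 0.22], 0]
    - [[0, 0, 0], [0.4, 0, 0.2], 0]

```text
clock: 8.68
tool_pos: [0.5445, -0.1051, 0.1255]
eef_rot: [-0.58, -0.404, 0.58, -0.405]
contact_force: [-0.2, 1.1, 0.9]
opening: 0.003
```

Run:
```python
from h import *
P,t,_,_=way(2.7); go(-.01,P[0],P[1],np.degrees(t))
P,t,_,_=way(3.1); go(-.01,P[0],P[1],np.degrees(t))
```

```text
clk 8.6833 loc -0.009443183306043733 -0.07042624691176093 0.125534251801556 F [-0.2391  1.0641  0.9221] q [ 0.3326  0.8003 -0.3821  1.8784  0.5253  0.5635 -0.7486]
turn deg [-0.0115  0.0148 -0.007 ] shift cm now-frame [-0.0286 -0.0557  0.1299] target-frame [-0.0286 -0.0557  0.1299]
clk 8.6833 loc -0.009443183306043733 -0.07042624691176093 0.125534251801556 F [-0.2391  1.0641  0.9221] q [ 0.3326  0.8003 -0.3821  1.8784  0.5253  0.5635 -0.7486]
turn deg [-0.0115  0.0148 -0.007 ] shift cm now-frame [ 3.4296 -0.0559  1.0425] target-frame [ 3.4293 -0.0557  1.0434]
```

Emit:
drive_tool:
  deltas:
    - [[0, 0, 0], [0.4, 0, 0.18], 0]
    - [[0, 0, 0], [0.4, 0, 0.16], 0]
    - [[0, 0, 0], [0.4, 0, 0.14], 0]
    - [[0, 0, 0], [0.4, 0, 0.12], 0]
    - [[0, 0, 0], [0.4, 0, 0.1], 0]
    - [[0, 0, 0], [0.4, 0, 0.1], 0]
    - [[0, 0, 0], [0.4, 0, 0.1], 0]
    - [[0, 0, 0], [0.3, 0, 0.1], 0]
    - [[0, 0, 0], [0.2, 0, 0], 0]
    - [[0, 0, 0], [0.1, 0, 0], 0]
    - [[0, 0, 0], [0, 0, 0], 0]

```text
clock: 9.6
tool_pos: [0.541, -0.1141, 0.0917]
eef_rot: [-0.58, -0.405, 0.58, -0.405]
contact_force: [0.1, -0.3, 0.2]
opening: 0.004
```

Run:
```python
from h import *
go(-.01,-.08,.0875,0)
```

```text
clk 9.6 loc -0.009643285872193123 -0.08010413763370501 0.09170756921233225 F [ 0.1405 -0.3254  0.2427] q [ 0.3249  0.8514 -0.3404  1.8985  0.5655  0.4881 -0.768 ]
turn deg [-0.0024  0.0139  0.0197] shift cm now-frame [ 0.4208 -0.0355 -0.0105] target-frame [ 0.4208 -0.0357 -0.0104]
```

Emit:
drive_tool:
  deltas:
    - [[0, 0, 0], [0.1, 0, 0], 0]
    - [[0, 0, 0], [0.1, 0, 0], 0]
    - [[0, 0, 0], [0.1, 0, 0], 0]
    - [[0, 0, 0], [0.1, 0, 0], 0]
    - [[0, 0, 0], [0, 0, 0], 0]
    - [[0, 0, 0], [0, 0, 0], 0]

```text
clock: 10.1
tool_pos: [0.5411, -0.1142, 0.088]
eef_rot: [-0.58, -0.404, 0.58, -0.405]
contact_force: [-1.5, 0.0, 1.3]
opening: 0.004
```

Emit:
drive_tool:
  deltas:
    - [[0, 0, 0], [0.1, 0, 0], 0]
    - [[0, 0, 0], [0, 0, 0], 0]
    - [[0, 0, 0], [0, 0, 0], 0]

```text
clock: 10.35
tool_pos: [0.5411, -0.1142, 0.0879]
eef_rot: [-0.58, -0.404, 0.58, -0.405]
contact_force: [-1.8, 0.5, 9.0]
opening: 0.007
```

The force jumped to 9 N with no further motion at exactly the expected flat height, so the cover is at its stop. I retreat straight up and check.

Emit:
drive_tool:
  deltas:
    - [[0, 0, 0], [-0.5, 0, 0], 0]
    - [[0, 0, 0], [-1, 0, 0], 0]
    - [[0, 0, 0], [-2, 0, 0], 0]
    - [[0, 0, 0], [-3, 0, 0], 0]
    - [[0, 0, 0], [-3, 0, 0], 0]
    - [[0, 0, 0], [-3, 0, 0], 0]
    - [[0, 0, 0], [0, -3, -3], 0]
    - [[0, 0, 0], [0, -3, -3], 0]
    - [[0, 0, 0], [0, -3, -3], 0]
    - [[0, 0, 0], [0, 0, -3], 0]
    - [[0, 0, 0], [0, 0, 0], 0]
    - [[0, 0, 0], [0, 0, 0], 0]

```text
clock: 11.35
tool_pos: [0.4996, 0.0296, 0.2128]
eef_rot: [0.58, 0.406, -0.578, 0.406]
contact_force: [0.0, -0.2, 0.2]
opening: 0.003
```

Run:
```python
from h import *
go(-.01,-.08,.2,0)
snap('side','s5.png'); snap('top','t5.png')
g=lambda i:cv2.convertScaleAbs(i,alpha=1.4)
s=cv2.resize(cv2.imread('pics/s5.png')[165:315,200:380],None,fx=4,fy=4,interpolation=cv2.INTER_CUBIC)
cv2.imwrite('pics/s5c.png',g(s))
t=cv2.resize(cv2.imread('pics/t5.png')[140:320,220:400],None,fx=3.3,fy=3.3,interpolation=cv2.INTER_CUBIC)
cv2.imwrite('pics/t5c.png',g(t))
```

```text
clk 11.35 loc -0.0981209942297445 0.04054401639571588 0.21275287291399114 F [ 0.0152 -0.224   0.2245] q [ 0.134   0.6117 -0.4526  1.9688  0.4255  0.6524 -0.9385]
turn deg [ 0.2359 -0.0857 -0.0739] shift cm now-frame [ 1.2686  8.7608 12.0925] target-frame [ 1.2753  8.8121 12.0544]
```

View pics/s5c.png

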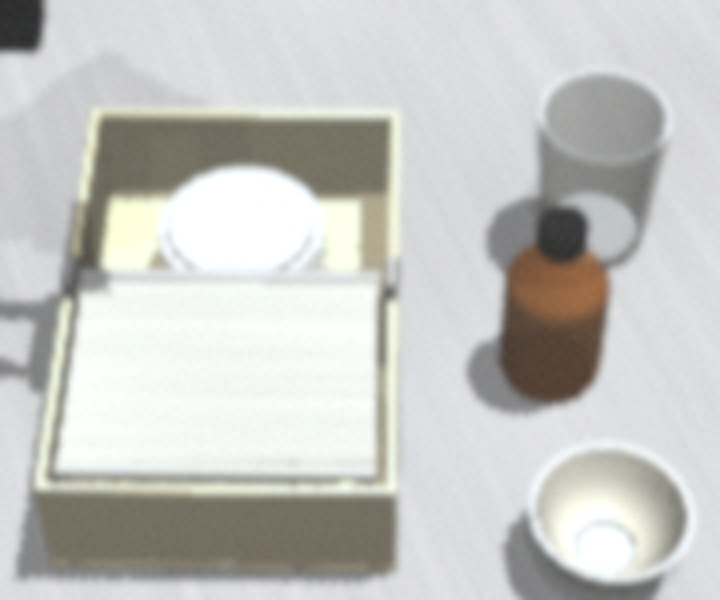

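View pics/t5c.png

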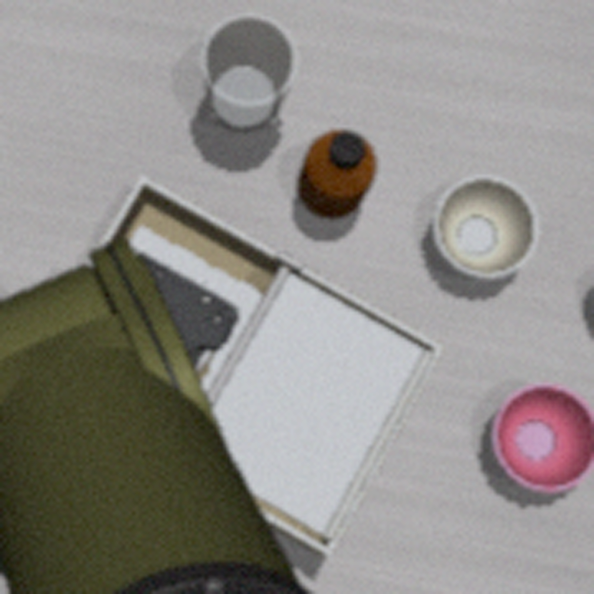

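The cover lies flat over the right bay, with its edge at row 474 in the side crop just inside the right wall. The caddy corners at (395,490) and (40,488) match the first crop, and so do the bystanders. One number check before handing in.

Run:
```python
from h import *; import pickle
D=pickle.load(open('S.pkl','rb'))['side']
for p in [(55,474),(378,474)]:
    q=onz(D,(200+p[0]/4,165+p[1]/4),.077)-O; print(q@X,q@Y)
a,b=[cv2.imread('pics/'+f).astype(int)[320:,250:] for f in('side1.png','s5.png')]; 
a,b=[cv2.imread('pics/'+f).astype(int)[180:315,325:380] for f in('side1.png','s5.png')]; print('bystander diff',abs(a-b).mean())
r.finish_job()
```

```text
-0.07422996695882936 -0.1198320023522715
0.07609629627062653 -0.11809103358378377
bystander diff 13.744870931537598
the job is handed in; nothing more can be done
```

The cover now lies flat over the right bay and the left bay is open; I handed the job in at about 11.5 s of the 48 s allowed. I slid the closed fingertips under the rim from the left, pushed the cover up and over the spine, and followed its arc down. I then pressed it lightly onto its stop and lifted clear.

**Cover:** The press gave 9 N with no further movement, with the TCP at 88 mm, against 87.5 mm calculated for a flat cover. In the last side picture, cast onto the flat height, the free edge lies 118–120 mm from the spine; 118 mm is the true value.

**Forces:** The wrist read about 1 N at each check during the push, and 9 N at the final press. I did not measure the cover's speed; the path commanded was about 0.6 rad/s.

**Caddy and bystanders:** The visible caddy corners, the tumbler, the bottle and the large white ramekin sit at the same pixels by eye as at the start. The robot was clear of everything at the end.

**One check disagreed:** a plain image difference over part of the bystander area (tumbler and bottle, part of the ramekin) averaged 13.7 grey levels, not near zero. I put this down to a brightness change between the pictures, but I did not check that further.

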